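Slide the eye-shadow palette home past its spring stop

TASK

On the make-up table, press the spring stop of the palette holder down with the fingertips by its long pad, and while keeping it down push the eye-shadow palette along the holder, over the two teeth, until it is fully home against the end wall; then let go so that the stop springs back up behind the palette's ears, and move clear. Only press and push: do not lift the palette, and leave the cosmetics standing around the holder where they are.

Things in the scene. Friction and masses are not known exactly. Their poses are not given: they have to be found in the camera images.
- holder: Aluminium palette holder fixed to the table. Origin on the table on its middle line; x is the way the palette slides, z up (yaw within 0.4 rad of the robot's x). Two rails, top 28 mm high, at y = 38 to 51.5 mm either side, from x = -28 to 121 mm; guide walls outside them to y = 59.5 mm, 34 mm high. End wall's face at x = 121 mm, 46 mm high. Before x = -28 mm only a base plate and the pad.
- palette: Black palette with 12 round pans, 80 (x) by 100 (y) by 16 mm, 0.15 to 0.3 kg, loose on the rails, 1.5 mm side play; origin at the centre of its underside, 28 mm above the table, axes as the holder's. Ears at its x = -30 to -16 mm reach y = 82 mm either side, 36 to 44 mm above the table. Origin starts at holder x = 27 to 43 mm; fully home, against the end wall, it is at 81 mm.
- push_face (a point): Middle of the palette's rear face, the one to push: 80 mm behind its front face, 8 mm above its underside (36 mm above the table); the face is 100 mm wide and 16 mm high.
- stop (a joint): Downward travel of the spring stop, m: 0 up (as it starts), 0.014 fully down. One steel piece: long pad on the middle line, cross bar under the rails, two upright teeth. The teeth block the palette's ears when up and clear them when more than 8 mm down. The spring resists with about 2 N at first and 7 N fully down, and lifts the stop again when let go. Pressed hard on its bottom, it drags on a tip.
- pad_top (a point): Point on top of the stop's pad, on the middle line at holder x = -45 mm, 25 mm above the table when up; goes down with it. The flat pad is 44 mm wide and runs from holder x = -75 to 55 mm, on under the palette with 3 mm of air, so a fingertip can stay on it through the whole push.
- tooth (a point): Top centre of the stop's left (+y) tooth, at holder x = 41, y = 74 mm, 44 mm above the table when up; each tooth is 12 mm (x) by 16 mm (y), the other is at y = -74 mm. The ears are past the teeth when the palette's origin is beyond holder x = 77 mm.
- foundation: Bystander: upright skin-coloured foundation bottle, 36 mm across, 100 mm high, black cap; origin at the centre of its underside.
- cream_jar: Bystander: white cream jar, 56 mm across, 45 mm high; origin at the centre of its underside.
- lipstick: Bystander: upright black lipstick tube, 24 mm across, 74 mm high; origin at the centre of its underside.
- compact: Bystander: closed black round powder compact lying flat, 72 mm across, 15 mm high; origin at the centre of its underside.
Not all that is in view belongs to the job. Of the things shaped like the holder, the aluminium one is meant. Leave any yellow look-alike of the palette alone.

How it is judged:
By the outcome, as a careful person would: the job done as asked, in the order asked, and still so for the second after the job is handed in, with the robot touching nothing.
It also fails if it takes over 40 s, if anything falls off the work surface, if the arm or the gripper's body presses on something with over 40 N, if the wrist force passes 120 N, or if a joint passes its speed limit or range.

ROBOT

A 6-joint arm with a two-finger parallel gripper is mounted at the origin on the work surface. World frame = base frame: x ahead of the robot, y to its left, z up, the work surface at z = 0. Lengths are in m, angles in rad, forces in N, time in s.
With the tool pointing down it reaches from about 0.275 to 1 m from the base axis. Payload 8.4 kg.
Tool frame: the origin (TCP) lies on the centre line of the jaws, within the pads' length; the fingertips stand 17 mm ahead of it and the grasp point (between the pads) lies 2 mm behind it (bot.tcp_to_tips is the z of the fingertips in the tool frame, in m); z points along the fingers, y is the line along which they close (so a half turn about z gives the same grasp; the last joint's range is limited). The gripper opens to 85 mm and grips with 20 to 120 N. Pads are 22 mm wide; open, the fingers measure 114 mm over their backs; the gripper's body (76 mm by 85 mm) begins 54 mm behind the grasp point. The pads swing forward as they close: fully open they stand 13 mm farther back than shut.
Start: joints at [-1.267, 0.353, 1.633, -0, 1.155, -0.002], TCP at [0.188, -0.596, 0.248] pointing down, gripper open.
Joint ranges: [-2.63, 2.63], [-0.92, 2.1], [0.06, 2.66], [-1.3, 4.44], [0, 2.69], [-3.02, 3.02]. Speed limits (rad/s): [2.22, 2.22, 2.79, 3.14, 3.14, 3.14].

INTERFACE

Orientations are given as a unit quaternion [x, y, z, w].
In Python, from workcell import bot, hand, kinematics, get_obs, vision, hand_in gives the robot as it stands. The module is installed in compiled form; this text tells all that it offers. Calls block until the motion is done:
- bot.reach(position, orientation): joint-space move of the TCP to a pose.
- bot.servo_line(position, ori=None, velocity=0.15): straight line of the TCP; ori=None keeps the orientation; velocity is the mean speed in m/s.
- bot.goto_joints(angles): joint-space move.
- hand.move_gripper(opening, strength=None): finger opening in m; strength is the grip in N (None keeps the last); returns when the fingers have stopped.
- bot.dwell(seconds).
- kinematics.solve_ik(position, orientation): joint angles nearest the present ones, or None.
- get_obs(): the state.
- vision.read_camera(name): name is "scene" or "top" or "wrist"; returns a dict with "frame" (384x512x3 uint8, red, green, blue), "intrinsics" (3x3 intrinsics, pixels), "view" (4x4, takes a point from world to camera coordinates). Camera axes: x right, y down, z forward; pixel columns grow to the right and rows downward; lengths in m; the calibration is good to about 2 mm. A picture is of the moment at which its call begins. There is no depth.
A pose or a line that the arm cannot do raises bot.IKError and nothing moves.
- hand_in(): hands the job in; it is judged then, once.
The state is a dict: "time_s": time; "joint_pos": joint angles; "joint_vel": joint speeds; "joint_efforts": joint torques, N m; "position": TCP position; "orientation": TCP orientation; "wrist_force": force on the tool from outside, world axes, zero at the start; "ft_torque": the same for the moment, N m; "gripper_width": finger opening in m; "grip_force": force on a finger pad.
Only numpy, scipy, OpenCV 4.12 (cv2) and the standard library are available. Lean on these libraries where they do the work, as an engineer would, in place of code of your own. Each camera call takes 0.05 s, during which the arm holds its last target. There are 200 camera calls.

## Working session

There is one attempt and no reset: what is moved stays moved. The work goes in short steps, each a Python script; the robot and the scene stay as the last script left them, time stands still between calls to the robot, and variables do not carry over. Pictures are saved under pics/ and viewed, at most 10 in all, crops included, and the job is handed in when it is done.

```bash
mkdir -p pics
python3 - <<'E'
from workcell import *
import cv2,numpy as np
for n in("top","scene"):
    r=vision.read_camera(n); np.savez(f"pics/{n}.npz",**r)
    cv2.imwrite(f"pics/{n}.png",cv2.resize(r["frame"][:,:,::-1],(800,600),interpolation=cv2.INTER_CUBIC))
    print(r["intrinsics"],r["view"])
o=get_obs();print(o["time_s"],o["orientation"],o["wrist_force"],bot.tcp_to_tips)
E
```

```text
[[364.08189295   0.         257.55156712]
 [  0.         364.08189295 192.72215373]
 [  0.           0.           1.        ]] [[ 0.02695408 -0.99956436  0.01202367  0.0980898 ]
 [-0.98982563 -0.02836865 -0.13942901  0.47808083]
 [ 0.13970936 -0.00814316 -0.99015907  0.99979791]
 [ 0.          0.          0.          1.        ]]
[[362.1551266    0.         251.88075602]
 [  0.         362.1551266  187.8136866 ]
 [  0.           0.           1.        ]] [[ 0.88234799  0.47038864  0.01401955 -0.45988043]
 [ 0.30736775 -0.55348541 -0.77406651 -0.01509747]
 [-0.35635248  0.68730519 -0.63294904  1.15258436]
 [ 0.          0.          0.          1.        ]]
0.1 [ 9.88334132e-01  1.52299651e-01 -1.10482534e-04 -6.69293223e-04] [-0.3786628   0.22873787  0.02069038] 0.017
```

View pics/top.png

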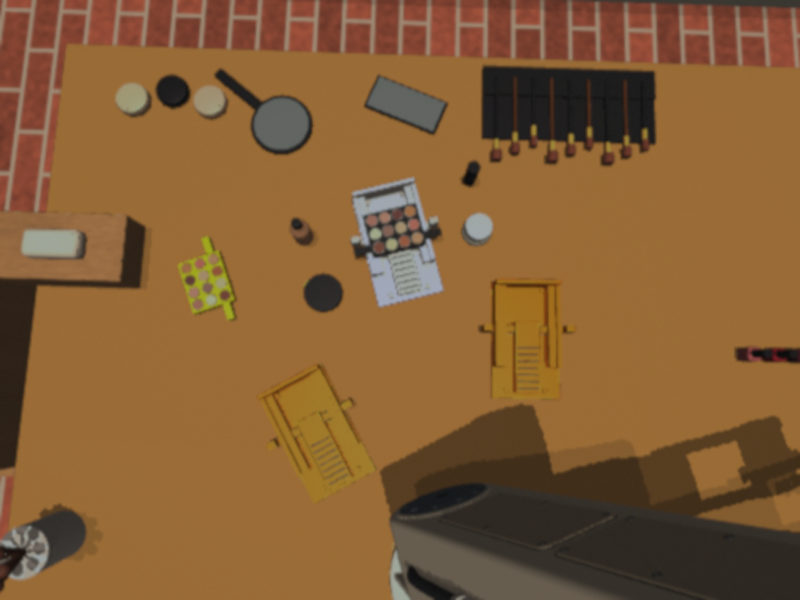

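View pics/scene.png

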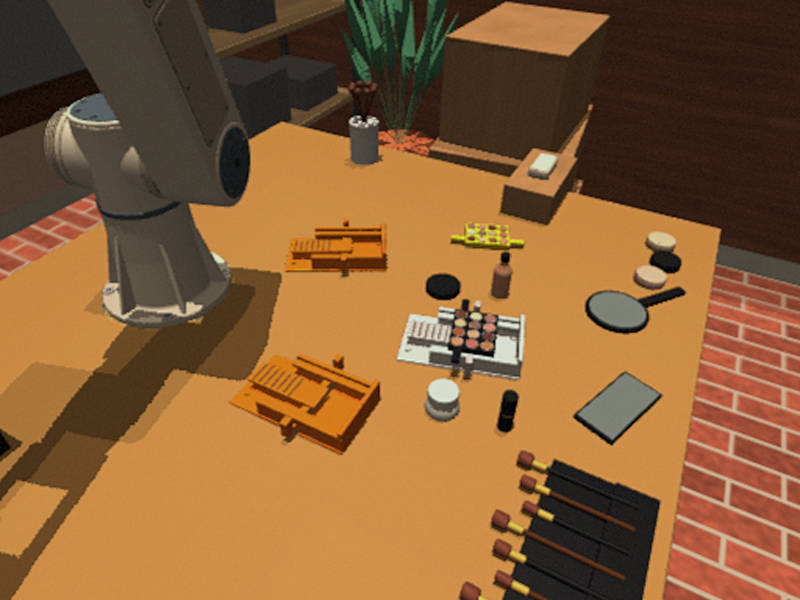

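The aluminium holder with the black palette is at about (400,240) in the top view, with its end wall at the top and yaw about +0.2. The two orange holders and the yellow palette are decoys. I'll enlarge both views next.

Run:
```python
import cv2,numpy as np
a=np.load("pics/top.npz")["frame"][110:200,215:290,::-1]
b=np.load("pics/scene.npz")["frame"][185:250,250:345,::-1]
a=cv2.resize(a,None,fx=6.6,fy=6.6,interpolation=cv2.INTER_CUBIC)
cv2.imwrite("pics/topc.png",a);print(a.shape)
```

```text
(594, 495, 3)
```

View pics/topc.png

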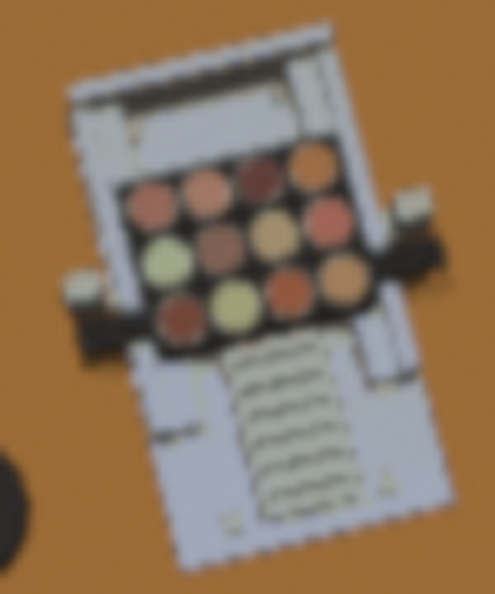

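The crop shows tooth tops at about (83,288) and (412,205), pad rear corners at (262,520) and (357,490), rail rear ends at (152,438) and (415,378), and palette corners at (115,190), (335,142), (160,357) and (380,310).

```bash
cat > h.py <<'E'
import numpy as np,cv2
from scipy.optimize import least_squares
from scipy.spatial.transform import Rotation as R
def proj(K,V,P):
    c=P@V[:3,:3].T+V[:3,3]; q=c@K.T; return q[:,:2]/q[:,2:]
def w(p,P):  # holder frame -> world
    P=np.atleast_2d(P); c,s=np.cos(p[2]),np.sin(p[2])
    return np.c_[p[0]+c*P[:,0]-s*P[:,1],p[1]+s*P[:,0]+c*P[:,1],P[:,2]]
def fit(K,V,hp,hu,pp,pu,x0=(.7,0,.2,.035)):
    hp,pp=np.array(hp)/1e3,np.array(pp)/1e3
    def f(x):
        return np.r_[proj(K,V,w(x,hp))-hu, proj(K,V,w(x,pp+[x[3],0,0]))-pu].ravel()
    s=least_squares(f,x0,loss="soft_l1"); return s.x,f(s.x).reshape(-1,2)
def ori(yaw,tilt=0): # tool down, tool y across the holder (+-), x along
    return (R.from_euler('z',yaw)*R.from_euler('y',tilt)*R.from_euler('x',np.pi)).as_quat()
E
python3 - <<'E'
from h import *
from workcell import *
r=np.load("pics/top.npz")
u=lambda L:np.array(L)/6.6+[215,110]-.5+.5/6.6
x,e=fit(r["intrinsics"],r["view"],[[41,74,44],[41,-74,44],[-75,22,25],[-75,-22,25],[-28,59.5,34],[-28,-59.5,34]],u([(83,288),(412,205),(262,520),(357,490),(152,438),(415,378)]),
 [[40,50,44],[40,-50,44],[-40,50,44],[-40,-50,44]],u([(115,190),(335,142),(160,357),(380,310)]))
print(x,e.round(2).tolist())
p=w(x,[[0.0,0,.27]])[0]
print(p)
for yw in (x[2],x[2]+np.pi,x[2]+np.pi/2,x[2]-np.pi/2): print(yw,kinematics.solve_ik(p,ori(yw)))
E
```

```text
[0.56575113 0.12007842 0.26988466 0.0395287 ] [[-0.46, -0.32], [0.03, 0.29], [-0.11, 0.35], [0.39, 1.27], [-0.15, -0.43], [0.41, -1.07], [-0.23, -0.15], [0.3, -0.87], [-0.52, 1.12], [0.32, 0.06]]
[0.56575113 0.12007842 0.27      ]
0.26988465617459356 [ 2.06548787e-01  2.60535344e-01  1.71224205e+00 -4.44089210e-16
  1.16881526e+00  1.50746046e+00]
3.4114773097643867 [ 0.20654879  0.26053534  1.71224205  0.          1.16881526 -1.6341322 ]
1.8406809829694901 [ 2.06548787e-01  2.60535344e-01  1.71224205e+00 -4.44089210e-16
  1.16881526e+00 -6.33358694e-02]
-1.300911670620303 None
```

Run:
```python
from h import *
from workcell import *
x=[0.56575,0.12008,0.2699]
p=w(x,[[-0.03,0,.25]])[0]
bot.reach(p,ori(x[2])); hand.move_gripper(0.0,40)
r=vision.read_camera("wrist"); np.savez("pics/w.npz",**r)
cv2.imwrite("pics/w.png",cv2.resize(r["frame"][:,:,::-1],(800,600),interpolation=cv2.INTER_CUBIC))
o=get_obs();print(o["time_s"],o["position"],o["wrist_force"],o["gripper_width"])
```

```text
3.7 [0.53683428 0.11210909 0.25001311] [ 0.19816642  0.18766487 -0.02156006] -5.4297621752631096e-05
```

View pics/w.png

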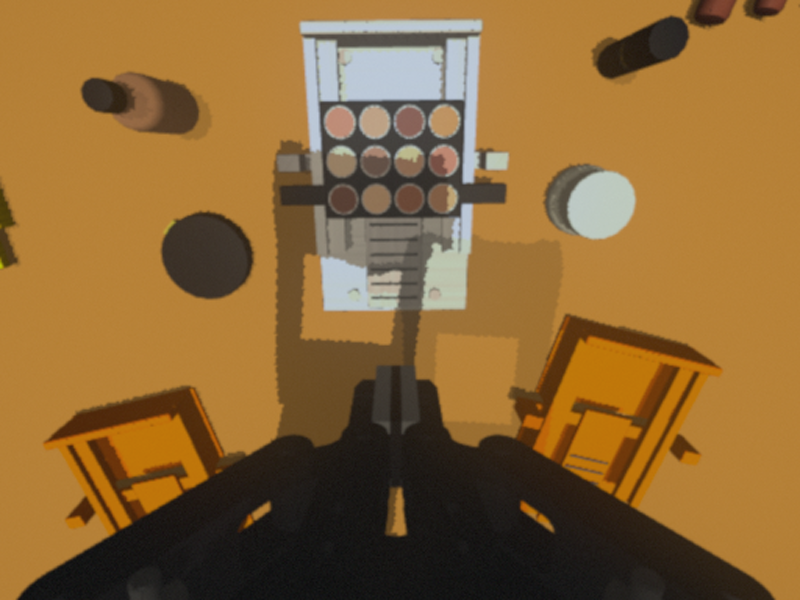

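The wrist view shows tooth tops at (288,162) and (496,160), with the ears behind them spanning (281–506, ~194). Palette corners are at (320,101), (463,101), (321,218) and (461,217), and the pad's rear end at (368–418, 305). I'll refit with these.

Run:
```python
from h import *
r=np.load("pics/w.npz")
u=lambda L:(np.array(L)+.5)/1.5625-.5
K,V=r["intrinsics"],r["view"]
x,e=fit(K,V,[[41,74,44],[41,-74,44],[-75,22,25],[-75,-22,25]],u([(288,162),(496,160),(368,305),(418,305)]),
 [[40,50,44],[40,-50,44],[-40,50,44],[-40,-50,44],[-16,-82,44],[-30,-82,44],[-16,82,44],[-30,82,44]],u([(320,101),(463,101),(321,218),(461,217),(506,184),(506,202),(281,187),(283,205)]))
print(x.tolist(),e.round(2).tolist())
```

```text
[0.5683805023207894, 0.12294937133530603, 0.2798022907933579, 0.04008251885948384] [[-0.43, -0.55], [0.77, -0.54], [-0.42, 1.08], [1.63, 0.79], [-1.42, -0.32], [1.51, -1.24], [2.39, 0.72], [-0.02, 0.56], [0.57, -0.14], [-0.28, 1.04], [-1.8, -0.7], [-1.95, 0.45]]
```

Run:
```python
from h import *
from workcell import *
x=[0.568,0.1222,0.277]; q=ori(x[2])
P=lambda X,z:w(x,[[X,0,z]])[0]
bot.reach(P(-.03,.09),q)
bot.servo_line(P(-.03,.050),velocity=.08); bot.dwell(.1)
f0=np.array(get_obs()["wrist_force"]); z=.050; L=[]
while z>.026:
    z-=.0015; bot.servo_line(P(-.03,z),velocity=.03)
    f=np.array(get_obs()["wrist_force"])-f0; L.append((round(z,4),round(f[2],2)))
    if f[2]>1.5: break
o=get_obs(); print(L,f0,o["time_s"],o["position"])
```

```text
[(0.0485, np.float64(0.38)), (0.047, np.float64(0.45)), (0.0455, np.float64(0.53)), (0.044, np.float64(0.77)), (0.0425, np.float64(-0.2)), (0.041, np.float64(3.18))] [-0.08689769 -0.22411968 -0.45381835] 6.6333 [0.53925291 0.11403324 0.04108455]
```

Run:
```python
from h import *
from workcell import *
x=[0.568,0.1222,0.277]; q=ori(x[2])
P=lambda X,z:w(x,[[X,0,z]])[0]
d=np.array([np.cos(x[2]),np.sin(x[2]),0])
zt=.0303; bot.servo_line(P(-.03,zt),velocity=.03); bot.dwell(.2)
f0=np.array(get_obs()["wrist_force"]);print("pressed",f0,get_obs()["position"])
X=-.03;L=[]
while X<.040:
    X+=.002; bot.servo_line(P(X,zt),velocity=.03)
    f=np.array(get_obs()["wrist_force"]); L.append((round(X*1e3),round(-f@d,1),round(f[2],1)))
    if -f@d>(12 if X>.022 else 9) : break
print(L,get_obs()["time_s"],get_obs()["position"])
r=vision.read_camera("wrist"); np.savez("pics/w2.npz",**r)
cv2.imwrite("pics/w2.png",cv2.resize(r["frame"][:,:,::-1],(800,600),interpolation=cv2.INTER_CUBIC))
```

```text
pressed [-1.05486894 -0.47449866  6.17531808] [0.53925187 0.11400098 0.0301345 ]
[(-28, np.float64(2.4), np.float64(6.8)), (-26, np.float64(2.9), np.float64(6.5)), (-24, np.float64(3.8), np.float64(6.3)), (-22, np.float64(2.8), np.float64(6.1)), (-20, np.float64(3.5), np.float64(6.7)), (-18, np.float64(4.4), np.float64(7.4)), (-16, np.float64(3.3), np.float64(6.1)), (-14, np.float64(2.8), np.float64(6.7)), (-12, np.float64(3.8), np.float64(5.5)), (-10, np.float64(2.9), np.float64(7.4)), (-8, np.float64(4.6), np.float64(6.9)), (-6, np.float64(4.0), np.float64(5.8)), (-4, np.float64(3.7), np.float64(6.7)), (-2, np.float64(4.7), np.float64(6.9)), (0, np.float64(4.6), np.float64(6.9)), (2, np.float64(4.8), np.float64(6.8)), (4, np.float64(4.7), np.float64(6.3)), (6, np.float64(4.5), np.float64(6.1)), (8, np.float64(4.3), np.float64(6.4)), (10, np.float64(4.9), np.float64(6.0)), (12, np.float64(3.8), np.float64(6.3)), (14, np.float64(3.9), np.float64(5.5)), (16, np.float64(4.9), np.float64(6.1)), (18, np.float64(3.9), np.float64(6.5)), (20, np.float64(3.9), np.float64(5.6)), (22, np.float64(3.6), np.float64(6.0)), (24, np.float64(4.6), np.float64(7.3)), (26, np.float64(4.6), np.float64(6.3)), (28, np.float64(3.5), np.float64(6.1)), (30, np.float64(5.1), np.float64(5.0)), (32, np.float64(8.5), np.float64(8.2)), (34, np.float64(15.4), np.float64(14.6))] 15.3417 [0.59652261 0.13029573 0.02934408]
```

View pics/w2.png

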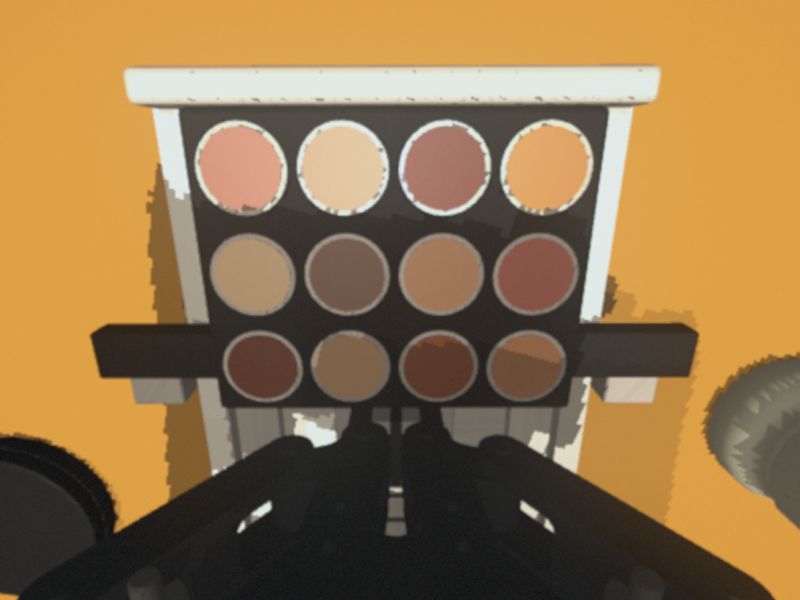

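The palette is home: its front edge (row ~107) meets the end wall, and the teeth (row ~390) are behind the ears (row ~350). The contact force also rose at the last steps. I'll back off horizontally first, then lift.

Run:
```python
from h import *
from workcell import *
x=[0.568,0.1222,0.277]
P=lambda X,z:w(x,[[X,0,z]])[0]
bot.servo_line(P(.026,.0303),velocity=.02)
print(get_obs()["wrist_force"])
bot.servo_line(P(.024,.048),velocity=.04)
bot.servo_line(P(-.02,.15),velocity=.12); bot.servo_line(P(-.06,.22),velocity=.15); bot.dwell(.2)
r=vision.read_camera("wrist"); np.savez("pics/w3.npz",**r)
cv2.imwrite("pics/w3.png",cv2.resize(r["frame"][:300,100:400,::-1],(600,600),interpolation=cv2.INTER_CUBIC))
print(get_obs()["wrist_force"],get_obs()["time_s"])
# expected pixels of the palette top corners when home, from refitted pose
print(((proj(r["intrinsics"],r["view"],w([.5684,.1229,.2798],np.array([[121,50,44],[121,-50,44],[41,50,44],[41,-50,44],[41,74,44],[41,-74,44]])/1e3))-[100,0])*2).round())
```

```text
[2.28149243 0.22722395 5.71507853]
[-0.4381259  0.8356041  0.1117707] 18.5417
[[191. -50.]
 [418. -50.]
 [202. 146.]
 [408. 146.]
 [152. 146.]
 [458. 146.]]
```

View pics/w3.png

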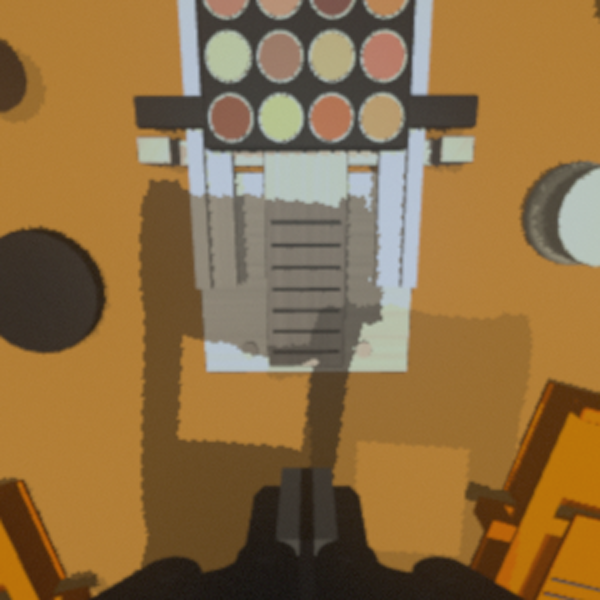

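The palette's rear edge (row ~150) is level with the tooth centres, as expected when fully home. The teeth are up behind the ears at (154,150) and (457,149), and the gripper is clear.

```bash
python3 -c "
from workcell import *
print(hand_in())"
```

```text
the job is handed in; nothing more can be done
None
```

The palette is fully home against the end wall, the stop has sprung up behind its ears, the arm is clear, and the job is handed in (about 18.5 s of the 40 s used).

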